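# Turn the face-down light panel over in the lighting truck

## Robot

A 7-joint arm with a two-finger parallel gripper is mounted at the origin on the work surface. World frame = base frame: x ahead of the robot, y to its left, z up, the work surface at z = 0. Lengths are in m, angles in rad, forces in N, time in s.
With the tool pointing down it reaches from about 0.425 to 0.95 m from the base axis. Payload 4.7 kg.
Tool frame: the origin (TCP) lies on the centre line of the jaws, within the pads' length; the fingertips stand robot.nose_length ahead of it and the grasp point (between the pads) lies 8 mm behind it (robot.nose_length is the distance from the TCP to the fingertips, in m); z points along the fingers, x is the direction in which the jaws open and shut, and the axes are right-handed (so a half turn about z gives the same grasp; the last joint's range is limited). The gripper opens to 85 mm and grips with 20 to 120 N. Pads are 22 mm wide; open, the fingers measure 114 mm over their backs; the gripper's body (76 mm by 85 mm) begins 54 mm behind the grasp point. The pads swing forward as they close: fully open they stand 13 mm farther back than shut.
Start: joints at [1.286, 0.469, -0.049, 1.532, 0.024, 1.141, -0.082], TCP at [0.171, -0.653, 0.204] pointing down, gripper open.
Joint ranges: [-2.59, 2.59], [-0.33, 1.99], [-1.39, 1.29], [0.1, 2.45], [-1.04, 4.18], [0.21, 1.99], [-2.66, 2.66]. Speed limits (rad/s): [2.57, 2.57, 3.14, 3.14, 3.14, 3.14, 3.14].

## Interface

Orientations are given as [roll, pitch, yaw] about the fixed x, y, z axes, in that order (R = Rz(yaw) Ry(pitch) Rx(roll)).
In Python, from plant import robot gives the robot as it stands. Calls block until the motion is done:
- robot.goto(position, orientation): joint-space move of the TCP to a pose.
- robot.move_straight(position, vel=0.15, attitude=None, contact_N=None): straight line of the TCP; attitude=None keeps the orientation; vel is the mean speed in m/s. With contact_N (N) it stops when the force on the tool has changed by that much, and returns True; else False.
- robot.move_joints(angles): joint-space move.
- robot.grip(opening, strength=None): opening from 0.0 (shut) to 1.0 (fully open); strength is the grip in N (None keeps the last); returns when the fingers have stopped.
- robot.sleep(seconds).
- robot.inverse_kinematics(position, orientation): joint angles nearest the present ones, or None.
- robot.sense(): the state.
- robot.grab_frame(name): name is "side" or "top" or "wrist"; returns a dict with "image" (384x512x3 uint8, red, green, blue), "range_z" (384x512 float32, m along the optical axis (not along the pixel's ray), 0 where there is no reading), "fx", "fy", "cx", "cy" (pixels), "R" (3x3) and "t" (3): a world point X has camera coordinates R X + t. Camera axes: x right, y down, z forward; pixel columns grow to the right and rows downward; lengths in m; the calibration is good to about 2 mm. A picture is of the moment at which its call begins.
A pose or a line that the arm cannot do raises robot.IKError and nothing moves.
- robot.close_job(): hands the job in, once; it reports no verdict.
The state is a dict: "t": time; "joint_pos": joint angles; "joint_velocities": joint speeds; "effort": joint torques, N m; "tcp_pos": TCP position; "tcp_rot": TCP orientation; "wrist_force": force on the tool from outside, world axes, zero at the start; "torque": the same for the moment, N m; "opening": opening from 0.0 (shut) to 1.0 (fully open).
Only numpy, scipy, OpenCV 4.12 (cv2) and the standard library are available. Lean on these libraries where they do the work, as an engineer would, in place of code of your own. Each camera call takes 0.05 s, during which the arm holds its last target.

## Task

Two small LED light panels lie on the grey rubber mat: one shows its white front, the other lies on its front with its ribbed black back up. Turn the face-down one over so that it lies flat on the mat, white front up, lowering it gently rather than letting it fall over. Leave the other panel and the battery where they are.

Things in the scene. Friction and masses are not known exactly. Their poses are not given: they have to be found in the camera images.
- panel_center (a point): The face-down LED light panel to turn over: black box 80 (x) by 100 (y) by 24 mm (z), 0.2 to 0.34 kg; this point is its centre. z points out of the ribbed back (up at the start), -z out of the white front. U handle on the -x side, towards the robot: orange grip sleeve, 14 mm thick, 70 long along y, axis at x -74 mm, z 0, turning freely on its rod; finger gap to the box 27 mm, 78 wide.
- spare_center (a point): The other LED light panel, same shape and size, already lying white front up: leave it alone. This point is the centre of its black box; z points out of its white front (up).
- battery_center (a point): A battery block, black with a yellow plate on top, 90 mm (x) by 64 mm (y) by 44 mm high, 0.5 kg, loose on the mat: leave it alone. This point is its centre.
- mat: The fixed grey rubber mat under all three, 380 mm (x) by 560 mm (y), 3 mm thick, so its top is 3 mm above the bench. Origin at the centre of its underside.
Mind the look-alikes: they are no part of the job. What is shaped like the part that bears panel_center but purple or yellow is not meant.

How it is judged:
By the outcome, as a careful person would: the job done as asked, in the order asked, and still so for the second after the job is handed in, with the robot touching nothing.
It also fails if it takes over 35 s, if anything falls off the work surface, if the arm or the gripper's body presses on something with over 40 N, if the wrist force passes 120 N, or if a joint passes its speed limit or range.

## Working session

There is one attempt and no reset: what is moved stays moved. The work goes in short steps, each a Python script; the robot and the scene stay as the last script left them, time stands still between calls to the robot, and variables do not carry over. Pictures are saved under pics/ and viewed, and the job is handed in when it is done.

```bash
ls; mkdir -p pics; python3 - <<'E'
from plant import robot
import cv2,pickle
for n in("side","top","wrist"):
    f=robot.grab_frame(n);pickle.dump(f,open(n+"0.pkl","wb"))
    cv2.imwrite(f"pics/{n}0.png",f["image"][:,:,::-1])
print(robot.sense(),robot.nose_length)
E
```

```text
pics
{'t': 0.15, 'joint_pos': array([ 1.28610897,  0.46927974, -0.04859618,  1.53341247,  0.02412347,
        1.14101478, -0.08228967]), 'joint_velocities': array([-0.00178527, -0.00231146, -0.00126431, -0.00349243, -0.00203673,
        0.00026586,  0.00082308]), 'effort': array([ 1.43678710e-03, -5.10766554e+01, -4.60853800e-02, -2.37979048e+01,
        1.07823449e-02,  5.39933302e-03,  3.13703163e-05]), 'tcp_pos': array([ 0.17066606, -0.65256306,  0.20348964]), 'tcp_rot': array([ 3.14152354e+00,  1.52643004e-03, -1.31496234e+00]), 'wrist_force': array([ 0.08984406, -0.97566591,  0.33893275]), 'torque': array([0.04707317, 0.01367931, 0.02848634]), 'opening': 1.0004966283633778} 0.011
```

View pics/top0.png

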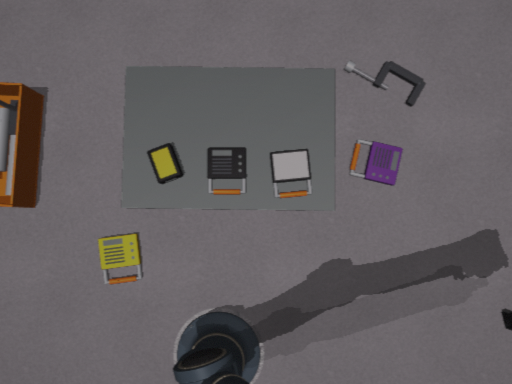

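View pics/side0.png

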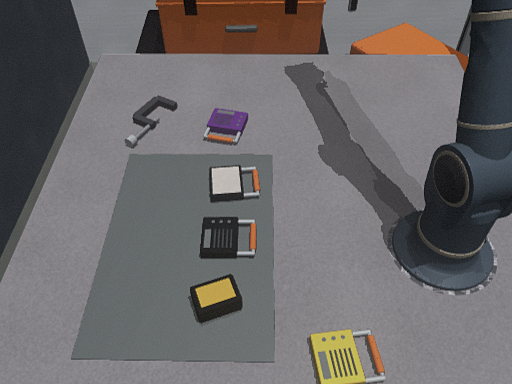

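The four panel-shaped things in the top view are:
- black ribbed back at (227,163), on the mat
- white front at (291,166), on the mat
- yellow at (120,251), off the mat
- purple at (383,163), off the mat

The battery is at (165,163). Only the one at (227,163) is black with its ribbed back up on the mat, so it is the target. I'll confirm it in a crop and measure it.

```bash
cat >h.py <<'E'
import numpy as np,cv2
def cloud(f):
    z=f["range_z"];v,u=np.mgrid[:z.shape[0],:z.shape[1]]
    P=np.stack([(u-f["cx"])/f["fx"]*z,(v-f["cy"])/f["fy"]*z,z],-1)
    return (P-f["t"])@f["R"]
def ray(f,u,v,h):
    d=np.array([(u-f["cx"])/f["fx"],(v-f["cy"])/f["fy"],1])@f["R"];c=-f["R"].T@f["t"]
    return c+d*(h-c[2])/d[2]
def orange(f):
    h=cv2.cvtColor(f["image"],cv2.COLOR_RGB2HSV);return cv2.inRange(h,(5,150,120),(16,255,255))
E
python3 - <<'E'
import pickle,cv2,numpy as np
from h import *
for n in("top","side"):
    f=pickle.load(open(n+"0.pkl","rb"));P=cloud(f);im=f["image"]
    u0,v0,w,h=(130,125,200,85) if n=="top" else (180,150,110,180)
    cv2.imwrite(f"pics/{n}0c.png",cv2.resize(im[v0:v0+h,u0:u0+w,::-1],None,fx=600/max(w,h*1.0) ,fy=600/max(w,h),interpolation=cv2.INTER_CUBIC))
    m=orange(f);k,L,s,c=cv2.connectedComponentsWithStats(m)
    for i in range(1,k):
        if 15<s[i,4]<600:
            p=P[L==i];r=cv2.minAreaRect(np.argwhere(L==i)[:,::-1].astype(np.float32))
            print(n,"orange",c[i].round(1),s[i,4],np.median(p,0).round(4),"ray15",ray(f,*c[i],.018).round(4),[np.round(x,1) for x in r])
    # dark/raised boxes
    z=P[...,2];hs=((z>.018)&(z<.06)&(f["range_z"]>0)&(P[...,0]>.25)&(P[...,0]<.8)&(abs(P[...,1])<.3)).astype(np.uint8)
    hs=cv2.morphologyEx(hs,cv2.MORPH_OPEN,np.ones((5,5)))
    k,L,s,c=cv2.connectedComponentsWithStats(hs)
    for i in range(1,k):
        if s[i,4]>100:
            p=P[L==i];zz=np.median(p[:,2]);r=cv2.minAreaRect(p[:,:2].astype(np.float32))
            print(n,"box",c[i].round(1),s[i,4],"z",zz.round(4),"rect",np.round(r[0],4),np.round(r[1],4),round(r[2],1))
    q=P[(abs(z)<.02)&(f["range_z"]>0)&(P[...,0]>.5)&(P[...,0]<.65)&(abs(P[...,1])<.2)];print("mat z",np.median(q[:,2]))
E
```

```text
top orange [10.3 83.4] 43 [0.6641 0.505  0.1189] ray15 [0.6922 0.5594 0.018 ] [array([10.5, 83.4]), array([21.1,  1.9]), np.float64(3.2)]
top orange [ 13.5 111. ] 222 [0.6388 0.4863 0.1158] ray15 [0.6187 0.5473 0.018 ] [array([  8.2, 121.3]), array([20.5, 72.2]), np.float64(4.4)]
top orange [355.  156.3] 106 [ 0.51   -0.3483  0.0181] ray15 [ 0.5116 -0.3485  0.018 ] [array([354.9, 156.3]), array([ 4. , 25.7]), np.float64(13.0)]
top orange [ 14.4 164.1] 17 [0.4684 0.4859 0.1189] ray15 [0.4786 0.5383 0.018 ] [array([ 14.5, 165. ]), array([10.,  1.]), np.float64(90.0)]
top orange [  2.7 183.8] 127 [0.4271 0.573  0.0046] ray15 [0.4269 0.5661 0.018 ] [array([  3. , 183.5]), array([23.,  6.]), np.float64(90.0)]
top orange [ 13.4 177.1] 17 [0.437  0.4863 0.1205] ray15 [0.4446 0.5392 0.018 ] [array([ 13.5, 178. ]), array([10.,  1.]), np.float64(90.0)]
top orange [ 11.5 195. ] 37 [0.3933 0.4894 0.1192] ray15 [0.398  0.5418 0.018 ] [array([ 11.5, 194. ]), array([ 2.5, 18.1]), np.float64(5.2)]
top orange [227.4 191.6] 89 [ 0.4139 -0.0199  0.021 ] ray15 [ 0.4149 -0.0181  0.018 ] [array([226.5, 19
[... 1493 characters left out ...]
] [array([255.6, 179.8]), array([20.1,  4.8]), np.float64(82.4)]
side orange [252.7 236.3] 139 [ 0.4155 -0.0105  0.021 ] ray15 [ 0.4159 -0.0135  0.018 ] [array([252.5, 236. ]), array([24.,  5.]), np.float64(90.0)]
side orange [375.4 353.7] 240 [0.1866 0.2517 0.0179] ray15 [0.1864 0.2513 0.018 ] [array([375.2, 353.4]), array([38.8,  6.4]), np.float64(72.9)]
side box [226.  181.9] 1011 z 0.027 rect [ 0.4839 -0.1777] [0.0794 0.1034] 4.6
side box [219.4 235.7] 1363 z 0.027 rect [ 0.4897 -0.0127] [0.0797 0.1053] 1.1
side box [215.5 296.8] 1601 z 0.0466 rect [0.4856 0.1466] [0.0903 0.0651] 21.2
side box [327.7 354.8] 1251 z 0.0242 rect [0.2761 0.2548] [0.0531 0.0903] 1.0
mat z 0.003167052405583215
```

View pics/top0c.png

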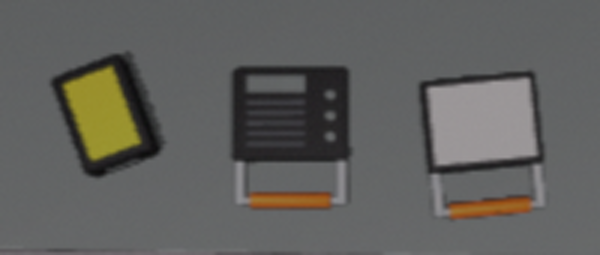

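```bash
python3 - <<'E'
from plant import robot
import numpy as np
for y in(np.pi/1,0,1e-6,-np.pi/2,np.pi/2):
  for x,z in((.4145,.017),(.4145,.06),(.54,.13),(.668,.017)):
    for pit in (0,):
      q=robot.inverse_kinematics([x,-.015,z],[np.pi,pit,y]);print(y,x,z,None if q is None else np.round(q,2))
for tilt in(.1,.2,.3,-.2,-.1):
    q=robot.inverse_kinematics([.4145,-.015,.017],[np.pi,tilt,0]);print(tilt,None if q is None else np.round(q,2))
E
```

```text
3.141592653589793 0.4145 0.017 [-0.91  0.61  1.11  2.33 -0.89  0.72 -2.28]
3.141592653589793 0.4145 0.06 [-0.95  0.46  1.12  2.3  -0.65  0.73 -2.5 ]
3.141592653589793 0.54 0.13 [-0.86  0.55  1.12  1.98 -0.59  0.99 -2.6 ]
3.141592653589793 0.668 0.017 [-0.7   0.96  1.1   1.74 -0.97  1.09 -2.4 ]
0 0.4145 0.017 [ 0.56  0.45 -0.75  2.26  0.54  0.61 -0.6 ]
0 0.4145 0.06 [ 0.64  0.37 -0.83  2.23  0.43  0.7  -0.49]
0 0.54 0.13 [ 0.51  0.42 -0.72  1.9   0.34  0.94 -0.37]
0 0.668 0.017 [ 0.37  0.74 -0.62  1.67  0.52  0.9  -0.45]
1e-06 0.4145 0.017 [ 0.56  0.45 -0.75  2.26  0.54  0.61 -0.6 ]
1e-06 0.4145 0.06 [ 0.64  0.37 -0.83  2.23  0.43  0.7  -0.49]
1e-06 0.54 0.13 [ 0.51  0.42 -0.72  1.9   0.34  0.94 -0.37]
1e-06 0.668 0.017 [ 0.37  0.74 -0.62  1.67  0.52  0.9  -0.45]
-1.5707963267948966 0.4145 0.017 [ 0.36  0.39 -0.51  2.27  0.36  0.55 -1.99]
-1.5707963267948966 0.4145 0.06 [ 0.44  0.31 -0.58  2.24  0.28  0.66 -1.92]
-1.5707963267948966 0.54 0.13 [ 0.39  0.39 -0.55  1.91  0.25  0.91 -1.86]
-1.5707963267948966 0.668 0.017 [ 0.18  0.68 -0.32  1.69  0.27  0.82 -1.83]
1.5707963267948966 0.4145 0.017 [ 0.7   0.52 -0.93  2.25  0.68  0.68  0.84]
1.5707963267948966 0.4145 0.06 [ 0.87  0.51 -1.15  2.22  0.66  0.81  0.85]
1.5707963267948966 0.54 0.13 [ 0.69  0.51 -0.98  1.89  0.5   1.    1.06]
1.5707963267948966 0.668 0.017 [ 0.51  0.83 -0.86  1.67  0.73  1.    0.97]
0.1 [ 0.5   0.48 -0.69  2.19  0.44  0.72 -0.49]
0.2 [ 0.47  0.52 -0.65  2.12  0.38  0.83 -0.44]
0.3 [ 0.45  0.57 -0.64  2.06  0.35  0.95 -0.42]
-0.2 [ 0.49  0.35 -0.65  2.41  0.78  0.34 -0.83]
-0.1 [ 0.59  0.42 -0.78  2.33  0.67  0.5  -0.72]
```

The crop confirms it: the middle panel has a black ribbed back with dots and an orange sleeve towards the robot. The white one is to its right and the battery to its left. The box centre is about (0.489, -0.014), the sleeve is at x≈0.4145, and the yaw is close to 0. Next I approach with partly closed jaws.

```bash
python3 - <<'E'
from plant import robot
import cv2,numpy as np
robot.grip(0.3,40)
robot.goto([.4145,-.0145,.11],[np.pi,0,0])
s=robot.sense();print(s["t"],s["tcp_pos"],s["opening"])
for n in("wrist","side"):
    f=robot.grab_frame(n);cv2.imwrite(f"pics/{n}1.png",f["image"][:,:,::-1])
E
```

```text
3.2 [ 0.4149187  -0.01533692  0.11003412] 0.29764695982226075
```

View pics/wrist1.png

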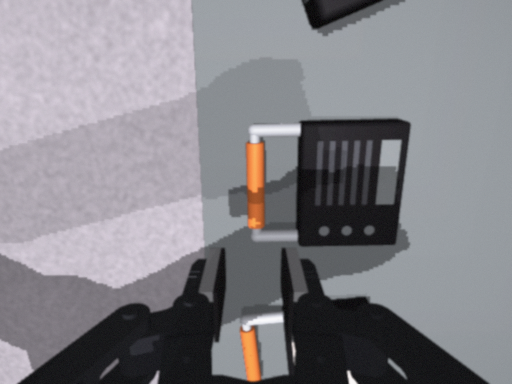

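View pics/side1.png

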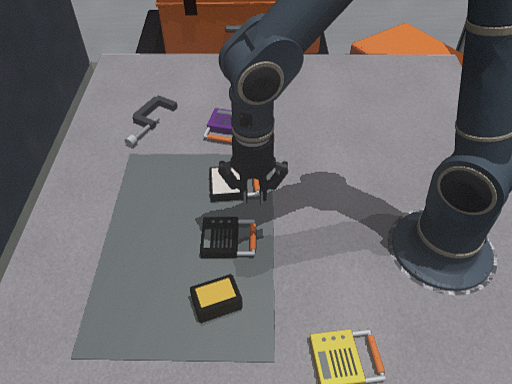

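The wrist view shows the jaws' midline at column ≈255 and the sleeve at column 256, so they are centred. I'll descend and grip.

```bash
python3 - <<'E'
from plant import robot
import cv2,numpy as np
c=robot.move_straight([.4145,-.0145,.0165],vel=.08,contact_N=8)
s=robot.sense();print(c,s["t"],s["tcp_pos"],s["wrist_force"])
robot.grip(0.0,40)
s=robot.sense();print(s["t"],s["tcp_pos"],s["wrist_force"],s["opening"])
for n in("wrist","side"):
    f=robot.grab_frame(n);cv2.imwrite(f"pics/{n}2.png",f["image"][:,:,::-1])
E
```

```text
False 4.6167 [ 0.4148952  -0.01449496  0.01687017] [-0.08494599 -0.00212868  0.16218733]
4.9833 [ 0.4145945  -0.01457942  0.0166421 ] [0.75578066 1.4128577  0.37432686] 0.0027132849991168334
```

View pics/wrist2.png

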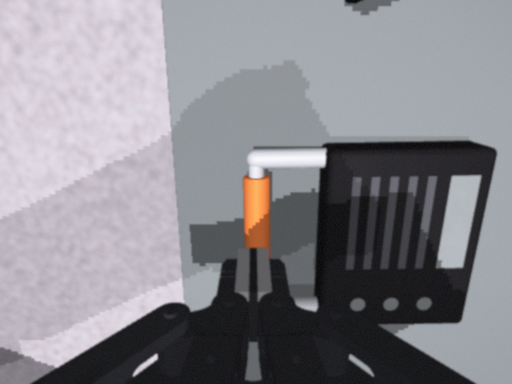

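```bash
python3 - <<'E'
import cv2
i=cv2.imread("pics/side2.png");cv2.imwrite("pics/side2c.png",cv2.resize(i[150:300,180:330],None,fx=4,fy=4,interpolation=cv2.INTER_CUBIC))
E
```

```text
(no output)
```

View pics/side2c.png

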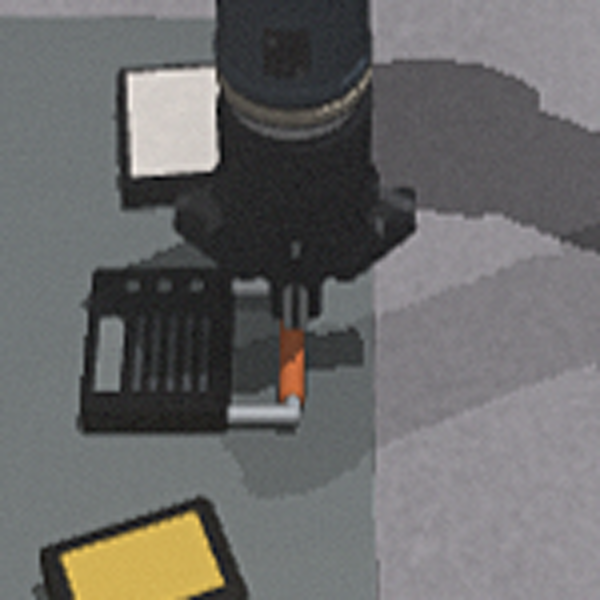

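```bash
python3 - <<'E'
from plant import robot
import numpy as np
from h import *
f=robot.grab_frame("side");P=cloud(f);print(robot.nose_length,robot.sense()["opening"])
def pr(X):
    c=f["R"]@X+f["t"];return c[0]/c[2]*f["fx"]+f["cx"],c[1]/c[2]*f["fy"]+f["cy"]
for z in(.0056,.022,.03): print(z,np.round(pr(np.array([.4145,-.0145+.011,z])),1))
u=253
for v in range(214,252,2): print(v,[tuple(P[v,u+d].round(3)) for d in(-4,0,4)],f["image"][v,u])
w=robot.grab_frame("wrist");Q=cloud(w)
for v in range(225,330,12): print(v,[tuple(Q[v,u].round(3)) for u in(232,256,276)])
E
```

```text
0.011 0.002033250235188681
0.0056 [253.3 243.3]
0.022 [253.2 238.9]
0.03 [253.2 236.7]
214 [(np.float64(0.422), np.float64(0.003), np.float64(0.115)), (np.float64(0.417), np.float64(-0.091), np.float64(0.002)), (np.float64(0.406), np.float64(0.002), np.float64(0.115))] [55 57 58]
216 [(np.float64(0.422), np.float64(0.003), np.float64(0.109)), (np.float64(0.415), np.float64(-0.019), np.float64(0.082)), (np.float64(0.406), np.float64(0.003), np.float64(0.109))] [29 30 29]
218 [(np.float64(0.423), np.float64(-0.002), np.float64(0.097)), (np.float64(0.415), np.float64(-0.013), np.float64(0.083)), (np.float64(0.406), np.float64(-0.002), np.float64(0.097))] [35 37 35]
220 [(np.float64(0.423), np.float64(-0.001), np.float64(0.091)), (np.float64(0.415), np.float64(-0.009), np.float64(0.082)), (np.float64(0.406), np.float64(-0.001), np.float64(0.091))] [35 37 37]
222 [(np.float64(0.423), np.float64(0.0), np.float64(0.086)), (np.float64(0.414), np.float64(-0.004), np.float64(0.081)), (np.float64(0.406), np.float64(-0.001), np.float64(0.085))] [40 39 40]
224 [(np.float64(0.423), np.float64(-0.0
[... 3666 characters left out ...]
-0.007), np.float64(0.072)), (np.float64(0.416), np.float64(-0.004), np.float64(0.076)), (np.float64(0.424), np.float64(-0.007), np.float64(0.071))]
297 [(np.float64(0.408), np.float64(-0.001), np.float64(0.088)), (np.float64(0.416), np.float64(-0.006), np.float64(0.081)), (np.float64(0.423), np.float64(-0.0), np.float64(0.089))]
309 [(np.float64(0.408), np.float64(-0.003), np.float64(0.092)), (np.float64(0.416), np.float64(-0.011), np.float64(0.081)), (np.float64(0.422), np.float64(-0.003), np.float64(0.091))]
321 [(np.float64(0.409), np.float64(-0.003), np.float64(0.098)), (np.float64(0.416), np.float64(-0.017), np.float64(0.08)), (np.float64(0.422), np.float64(-0.004), np.float64(0.097))]
```

The jaws shut on nothing. Depth puts the fingertips at z≈0.047 and the sleeve top at 0.022, so the tips sit well behind where the stated nose length would have them. I'll measure the real tip position at several openings before going on.

```bash
cat >>h.py <<'E'
def tips(f,tcp,r=.05):
    P=cloud(f);m=(f["range_z"]>0)&(abs(P[...,0]-tcp[0])<r)&(abs(P[...,1]-tcp[1])<.014)&(P[...,2]>.032)&(P[...,2]<.3)
    p=P[m];o=p[np.argsort(p[:,2])];return o
E
python3 - <<'E'
from plant import robot
import numpy as np,cv2
from h import *
for o in(0.0,0.3,):
    robot.grip(o)
    s=robot.sense()
    for n in("side","wrist"):
        f=robot.grab_frame(n);p=tips(f,s["tcp_pos"]);print(o,s["opening"].round(3),s["tcp_pos"].round(4),n,len(p),p[:6:2].round(3).tolist())
        cv2.imwrite(f"pics/{n}3_{o}.png",f["image"][:,:,::-1])
E
```

```text
Traceback (most recent call last):
AttributeError: 'float' object has no attribute 'round'
```

```bash
python3 - <<'E'
from plant import robot
import numpy as np,cv2
from h import *
for o in(0.0,0.3,):
    robot.grip(o)
    s=robot.sense()
    for n in("side","wrist"):
        f=robot.grab_frame(n);p=tips(f,s["tcp_pos"]);print(s["t"],o,round(s["opening"],3),s["tcp_pos"].round(4),n,len(p),p[:6:2].round(3).tolist())
        cv2.imwrite(f"pics/{n}3_{o}.png",f["image"][:,:,::-1])
E
```

```text
5.6667 0.0 0.004 [ 0.4145 -0.0145  0.0165] side 1013 [[0.417, -0.003, 0.047], [0.415, -0.003, 0.048], [0.413, -0.002, 0.049]]
5.6667 0.0 0.004 [ 0.4145 -0.0145  0.0165] wrist 22077 [[0.416, -0.004, 0.046], [0.418, -0.004, 0.046], [0.419, -0.004, 0.046]]
6.1333 0.3 0.299 [ 0.4145 -0.0145  0.0165] side 929 [[0.432, -0.005, 0.045], [0.43, -0.004, 0.047], [0.4, -0.003, 0.048]]
6.1333 0.3 0.299 [ 0.4145 -0.0145  0.0165] wrist 20867 [[0.428, -0.014, 0.043], [0.402, -0.015, 0.043], [0.428, -0.014, 0.044]]
```

View pics/wrist3_0.3.png

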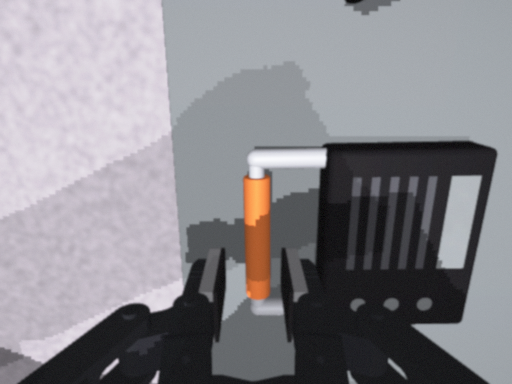

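Both cameras put the tips at z≈0.045 with the TCP at 0.0165, so the fingers end about 29 mm behind the reported TCP instead of 11 mm ahead. I'll trust the measurement and go down slowly, with a contact stop, until the tips straddle the sleeve.

```bash
python3 - <<'E'
from plant import robot
import numpy as np,cv2
from h import *
for x,z in((.4145,-.024),(.67,-.024)): print(robot.inverse_kinematics([x,-.0145,z],[np.pi,0,0]))
c=robot.move_straight([.4145,-.0145,-.0225],vel=.03,contact_N=5)
s=robot.sense();print(c,s["t"],s["tcp_pos"],s["wrist_force"])
f=robot.grab_frame("wrist");cv2.imwrite("pics/wrist4.png",f["image"][:,:,::-1])
P=cloud(f);p=P[(abs(P[...,0]-.4145)<.03)&(abs(P[...,1]+.0145)<.014)]
f=robot.grab_frame("side");i=f["image"][150:300,180:330,::-1];cv2.imwrite("pics/side4.png",cv2.resize(i,None,fx=4,fy=4,interpolation=cv2.INTER_CUBIC))
E
```

```text
[ 0.44613787  0.51260883 -0.61970134  2.28495284  0.62235885  0.51052351
 -0.66943609]
[ 0.37473293  0.80254976 -0.62365112  1.68378514  0.59193366  0.85213322
 -0.50558861]
False 7.6833 [ 0.41465352 -0.01452454 -0.02234906] [-0.3520548   0.29880865 -0.94704369]
```

View pics/wrist4.png

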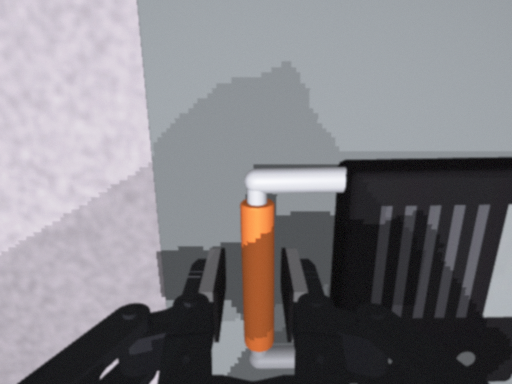

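View pics/side4.png

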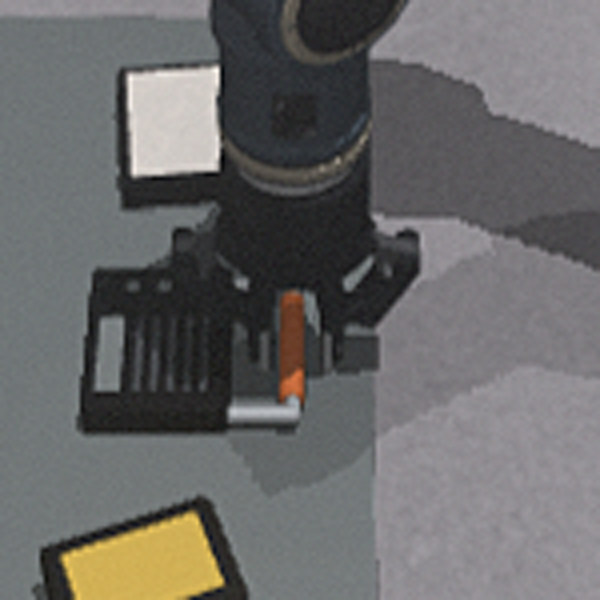

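No contact, and the jaws now straddle the sleeve. Closing, then a small test lift.

```bash
python3 - <<'E'
from plant import robot
import numpy as np,cv2
from h import *
robot.grip(0.0,50)
s=robot.sense();print(s["t"],s["opening"],s["tcp_pos"],s["wrist_force"])
f=robot.grab_frame("wrist");cv2.imwrite("pics/wrist5.png",f["image"][:,:,::-1])
f=robot.grab_frame("side");i=f["image"][150:300,180:330,::-1];cv2.imwrite("pics/side5.png",cv2.resize(i,None,fx=4,fy=4,interpolation=cv2.INTER_CUBIC))
P=cloud(f)
for v in range(222,250,2): print(v,[P[v,u].round(3).tolist() for u in(249,253,257)])
E
```

```text
8.0417 0.14398177096683715 [ 0.41500271 -0.01438747 -0.02224896] [0.33837109 0.51162976 2.99279527]
222 [[0.423, 0.004, 0.09], [0.414, -0.002, 0.084], [0.406, -0.0, 0.086]]
224 [[0.423, 0.005, 0.085], [0.416, -0.048, 0.019], [0.406, 0.003, 0.083]]
226 [[0.423, 0.001, 0.073], [0.416, -0.041, 0.021], [0.406, 0.003, 0.076]]
228 [[0.423, -0.002, 0.063], [0.416, -0.035, 0.021], [0.406, -0.002, 0.064]]
230 [[0.423, -0.002, 0.056], [0.415, -0.029, 0.021], [0.406, -0.002, 0.057]]
232 [[0.423, -0.003, 0.047], [0.415, -0.023, 0.022], [0.406, -0.007, 0.043]]
234 [[0.423, -0.002, 0.042], [0.415, -0.018, 0.021], [0.406, -0.003, 0.04]]
236 [[0.423, -0.001, 0.036], [0.415, -0.012, 0.021], [0.406, -0.001, 0.036]]
238 [[0.424, -0.003, 0.026], [0.415, -0.007, 0.021], [0.406, -0.003, 0.026]]
240 [[0.424, -0.003, 0.019], [0.415, -0.001, 0.021], [0.406, -0.005, 0.016]]
242 [[0.424, -0.002, 0.012], [0.415, 0.004, 0.021], [0.406, -0.004, 0.011]]
244 [[0.424, -0.004, 0.002], [0.415, 0.009, 0.02], [0.406, -0.003, 0.004]]
246 [[0.424, 0.002, 0.004], [0.415, 0.016, 0.022], [0.406, 0.004, 0.006]]
248 [[0.424, 0.007, 0.003], [0.415, 0.019, 0.019], [0.406, 0.008, 0.005]]
```

View pics/side5.png

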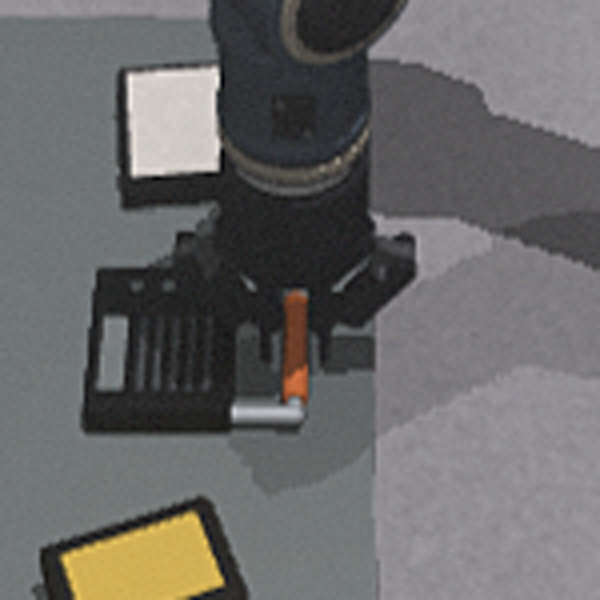

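Gripped: opening 0.144 is about 12 mm, on the sleeve. I'll raise the handle along an arc about the panel's far edge until the panel stands upright.

```bash
python3 - <<'E'
from plant import robot
import numpy as np,cv2
A=np.array([.529,.003]);off=-.0373
for d in range(15,91,15):
    t=np.radians(d);c,s=np.cos(t),np.sin(t);x,z=-.114,.012
    h=A+[c*x+s*z,-s*x+c*z]
    robot.move_straight([h[0],-.0144,h[1]+off],vel=.07)
    S=robot.sense();print(d,round(S["t"],2),S["tcp_pos"].round(4),S["wrist_force"].round(1),round(S["opening"],3))
for n in("wrist","side"):
    f=robot.grab_frame(n);cv2.imwrite(f"pics/{n}6.png",f["image"][:,:,::-1])
    if n=="side":cv2.imwrite("pics/side6c.png",cv2.resize(f["image"][120:320,150:320,::-1],None,fx=3,fy=3,interpolation=cv2.INTER_CUBIC))
E
```

```text
15 8.72 [ 0.4218 -0.0145  0.0067] [-0.8  0.  -0.5] 0.142
30 9.3 [ 0.4366 -0.0144  0.0331] [ 0.2  0.8 -0.7] 0.141
45 9.88 [ 0.4572 -0.0144  0.055 ] [-0.7  1.7  0.7] 0.141
60 10.45 [ 0.4823 -0.0143  0.0704] [-1.4  1.1  1.5] 0.139
75 11.03 [ 0.5109 -0.0141  0.0789] [-0.3  2.   3.9] 0.142
90 11.6 [ 0.5409 -0.0136  0.0799] [1.1 3.4 5.1] 0.138
```

View pics/side6c.png

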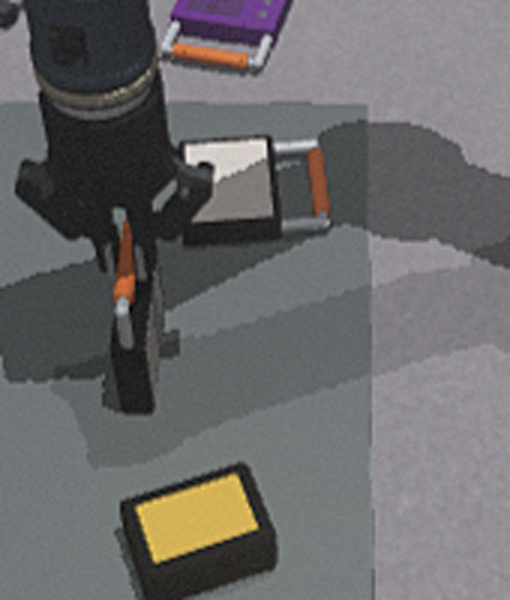

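View pics/wrist6.png

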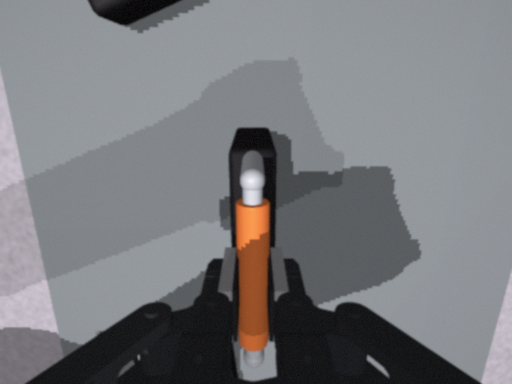

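The panel stands upright under the handle, white face towards the robot, with about 5 N of light downward load. Now I tip it over the other edge and check after 30°.

```bash
cat > ph2.py <<'E'
from plant import robot
import numpy as np,cv2,sys
B=np.array([.553,.003]);off=-.0373
def run(ds):
  for d in ds:
    t=np.radians(d);c,s=np.cos(t),np.sin(t);x,z=-.012,.114
    h=B+[c*x+s*z,-s*x+c*z]
    robot.move_straight([h[0],-.0144,h[1]+off],vel=.06)
    S=robot.sense();print(d,round(S["t"],2),S["tcp_pos"].round(4),S["wrist_force"].round(1),round(S["opening"],3))
def pic(k):
  for n in("wrist","side"):
    f=robot.grab_frame(n);cv2.imwrite(f"pics/{n}{k}.png",f["image"][:,:,::-1])
    if n=="side":cv2.imwrite(f"pics/side{k}c.png",cv2.resize(f["image"][120:320,150:320,::-1],None,fx=3,fy=3,interpolation=cv2.INTER_CUBIC))
E
python3 - <<'E'
from ph2 import *
run([10,20,30]);pic(7)
E
```

```text
10 12.18 [ 0.5609 -0.0139  0.0802] [0.6 2.9 5.3] 0.144
20 12.67 [ 0.5807 -0.014   0.077 ] [1.5 1.9 5.3] 0.139
30 13.15 [ 0.5996 -0.0141  0.0705] [1.9 3.2 3.8] 0.139
```

View pics/side7c.png

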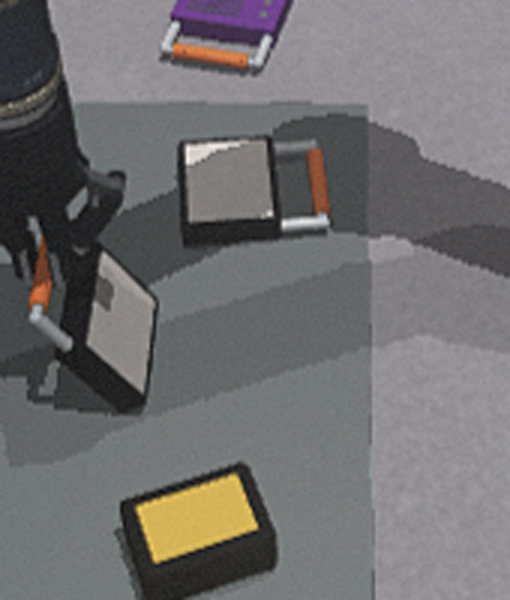

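View pics/wrist7.png

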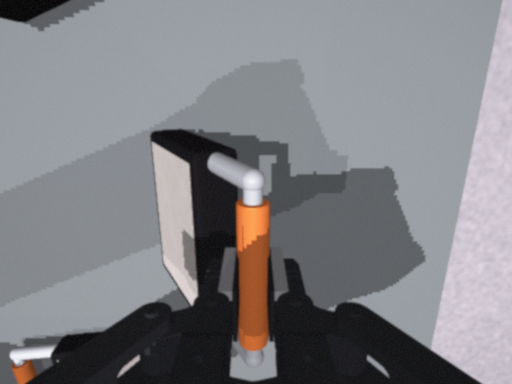

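It is leaning the right way, with the white face up and towards the robot and its edge holding on the mat. I'll lower it the rest of the way.

```bash
python3 - <<'E'
from ph2 import *
run([42,54,66,76,84,89.5]);pic(8)
E
```

```text
42 13.8 [ 0.6198 -0.0149  0.0579] [2.2 1.1 2. ] 0.142
54 14.35 [ 0.6374 -0.0149  0.0415] [ 0.2  0.1 -0.8] 0.143
66 14.9 [ 0.6516 -0.0146  0.0223] [-0.9  0.7 -1.7] 0.138
76 15.38 [ 0.6611 -0.0144  0.0048] [ 1.2 -1.5 -0.3] 0.139
84 15.8 [ 0.6648 -0.0145 -0.011 ] [ 1.  -0.3 -1.1] 0.141
89.5 16.13 [ 0.667  -0.0143 -0.0216] [ 0.8 -0.1 -0.4] 0.143
```

View pics/side8c.png

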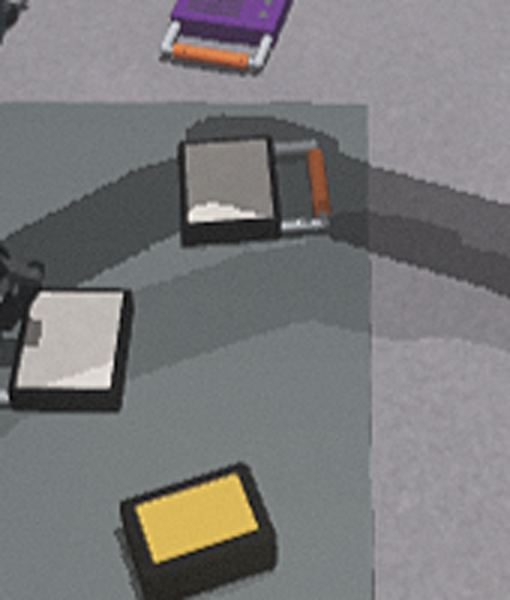

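View pics/wrist8.png

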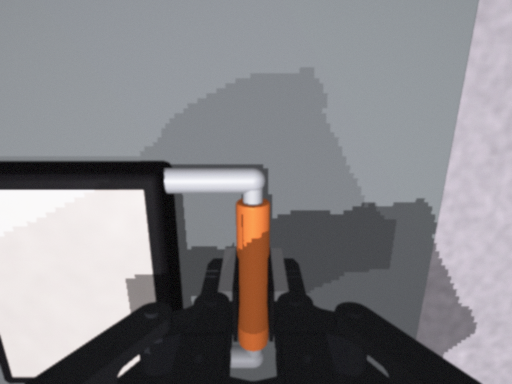

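It is down, white front up. I'll settle the last 0.7 mm, release, lift clear and check.

```bash
python3 - <<'E'
from ph2 import *
from h import *
robot.move_straight([.667,-.0144,-.0223],vel=.02,contact_N=6)
robot.grip(0.3);S=robot.sense();print(S["t"],S["tcp_pos"],S["wrist_force"].round(1),S["opening"])
robot.move_straight([.667,-.0144,.13],vel=.1)
robot.goto([.55,-.38,.25],[np.pi,0,0])
S=robot.sense();print(S["t"],S["tcp_pos"],S["wrist_force"].round(1))
for n in("top","side"):
    f=robot.grab_frame(n);cv2.imwrite(f"pics/{n}9.png",f["image"][:,:,::-1]);P=cloud(f);z=P[...,2]
    hs=((z>.018)&(z<.06)&(f["range_z"]>0)&(P[...,0]>.35)&(P[...,0]<.8)&(P[...,1]>-.25)&(P[...,1]<.3)).astype(np.uint8)
    hs=cv2.morphologyEx(hs,cv2.MORPH_OPEN,np.ones((5,5)))
    k,L,s,c=cv2.connectedComponentsWithStats(hs)
    for i in range(1,k):
        if s[i,4]>100:
            p=P[L==i];r=cv2.minAreaRect(p[:,:2].astype(np.float32));q=p[p[:,2]>np.median(p[:,2])-.004]
            pl=np.linalg.lstsq(np.c_[q[:,:2],np.ones(len(q))],q[:,2],rcond=None)[0]
            print(n,c[i].round(1),"z",np.median(p[:,2]).round(4),np.round(r[0],4),np.round(r[1],4),round(r[2],1),"tilt deg",np.degrees(pl[:2]).round(2))
E
```

```text
16.7667 [ 0.66694989 -0.01442099 -0.02230676] [-0.2 -0.2 -0. ] 0.2997313442098889
19.9333 [ 0.550833   -0.37792722  0.24969216] [-0.1  0.5  0.2]
top [227.8 123.8] z 0.0269 [ 0.5909 -0.0165] [0.0801 0.0996] 0.9 tilt deg [0.17 0.36]
top [165.  162.8] z 0.0464 [0.4842 0.1424] [0.0915 0.0641] 21.9 tilt deg [-0.07 -0.09]
top [290.5 165.3] z 0.0269 [ 0.4854 -0.1805] [0.0806 0.1   ] 6.3 tilt deg [-0.09 -0.34]
side [225.6 181.7] z 0.0271 [ 0.4838 -0.1775] [0.0795 0.1038] 4.5 tilt deg [-0.05 -0.1 ]
side [173.4 235. ] z 0.0271 [ 0.5928 -0.0129] [0.0827 0.1028] 0.1 tilt deg [-0.03  0.  ]
side [215.5 297. ] z 0.0467 [0.4851 0.1469] [0.0906 0.0653] 22.2 tilt deg [ 0.27 -0.66]
```

View pics/top9.png

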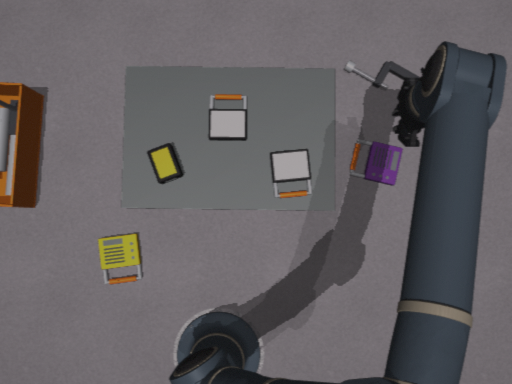

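View pics/side9.png

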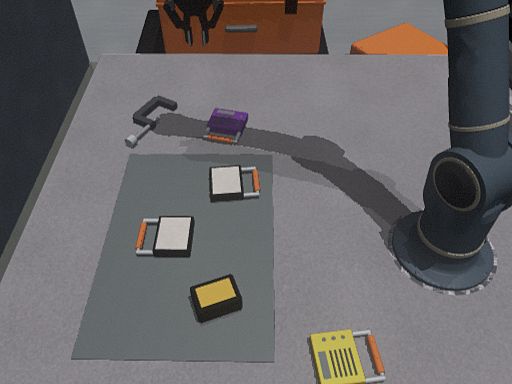

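The top view shows the panel at (228,124), white front up and flat on the mat. The spare at (291,165) and the battery at (165,163) have not moved, and the arm is clear. Handing in.

```bash
python3 -c "
from plant import robot
robot.close_job()"
```

```text
the job is handed in; nothing more can be done
```

The face-down panel now lies flat on the mat, white front up, and I handed the job in at about 20 s of the 35 s allowed. I gripped its orange sleeve, raised it about its far edge until it stood upright, then lowered it along an arc over the other edge before letting go.

**Last checks:**
- **Panel:** its centre is at about (0.592, -0.015). The top is 27 mm above the bench and level to within 0.4°.
- **Other things:** the spare and the battery are within 1 mm of where they started.
- **Forces:** the wrist force readings between moves stayed near 6 N or below, and the arm was touching nothing at the end.

**What disagreed:** both cameras showed the fingertips about 29 mm behind the reported TCP, not 11 mm ahead as `robot.nose_length` says. My first grip therefore closed on air above the sleeve and moved nothing. I corrected the height from the camera measurement, and the second grip held (opening 0.14, about 12 mm).

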